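Empty the capper's catch tray and hold its lid open

ROBOT

A 6-joint arm with a two-finger parallel gripper is mounted at the origin on a cart in front of the work surface, level with it; the furniture and walls round the work are solid. World frame = base frame: x ahead of the robot, y to its left, z up, the work surface at z = 0. Lengths are in m, angles in rad, forces in N, time in s.
With the tool pointing down it reaches from about 0.325 to 0.775 m from the base axis. Payload 5.5 kg.
Tool frame: the origin (TCP) lies between the finger pads; the fingertips stand 17 mm ahead of it and the grasp point (between the pads) lies 2 mm behind it; z points along the fingers, x is the direction in which the jaws open and shut, and the axes are right-handed (so a half turn about z gives the same grasp; the last joint's range is limited). The gripper opens to 85 mm and grips with 20 to 120 N. Pads are 22 mm wide; open, the fingers measure 114 mm over their backs; the gripper's body (76 mm by 85 mm) begins 54 mm behind the grasp point. The pads swing forward as they close: fully open they stand 13 mm farther back than shut.
Start: joints at [-1.319, 0.091, 1.231, -0, 1.82, -0.057], TCP at [0.182, -0.572, 0.248] pointing down, gripper open.
Joint ranges: [-2.87, 2.87], [-0.86, 2.18], [0.17, 2.46], [-1.51, 4.65], [0.06, 2.69], [-2.65, 2.65]. Speed limits (rad/s): [2.57, 2.57, 3.01, 3.14, 3.14, 3.14].

INTERFACE

Orientations are given as a rotation vector (axis times angle).
In Python, from station import arm, snapshot, camera_model gives the robot as it stands.
- The arm moves only by the tool apply_moves, never from a script. Its argument "moves" is a list of rows, each a list of 3 entries, a list of its own where there are three numbers: the finger opening in mm, from 0 to 85.4, then the shift along the world's x, y, z in mm, then the turn, a rotation vector about the world's x, y, z in degrees. In form: [[grip, [dx, dy, dz], [rx, ry, rz]], ...]. A call has exactly 10 rows; each row is the pose to reach, as a shift and turn from the pose commanded when the call began; what a row does not reach only later rows make up. A row lasts 1/12 s, in which the tool goes at most 41.7 mm and 7.16 degrees, less where a joint would pass 70% of its speed; a pose out of reach is approached as far as the arm can. A call with a gripper value outside its range is refused whole. The fingers move at their own pace and stop on an object; "squeeze" is the grip in N (left out, the last holds). Time passes only in rows, so rows that repeat a pose let the fingers close, or fill a call up. It gives the time, the measured TCP pose, the force and the opening at its end, in the units of the state.
- arm.get_state(): the state, without advancing time (a new reading comes with each control period).
- snapshot(name): name is "side" or "top" or "wrist"; returns the picture (400x640x3 uint8, red, green, blue); there is no depth.
- camera_model(name): a dict with "fx", "fy", "cx", "cy" (pixels), "eye" and "rotation" of the camera in the world; the wrist camera has in their place "mount" (4x4, takes a point from camera to tool coordinates, whose origin is the TCP and whose axes are the tool frame's). Camera axes: x right, y up, looking along -z (the intrinsics and any distortion apply to the point x, -y, -z); pixel columns grow to the right and rows downward; lengths in m; the calibration is good to about 2 mm. A picture is of the moment at which its call begins: read the wrist's pose just before it. camera_model takes no time and is no camera call.
- arm.close_job(): hands the job in, once; it reports no verdict.
The state is a dict: "clock": time; "joint_pos": joint angles; "dq": joint speeds; "joint_efforts": joint torques, N m; "position": TCP position; "eef_rot": TCP orientation; "force": force on the tool from outside, world axes, zero at the start; "wrist_torque": the same for the moment, N m; "gripper_width": finger opening in m.
Only numpy, scipy, OpenCV 4.12 (cv2) and the standard library are available. Lean on these libraries where they do the work, as an engineer would, in place of code of your own. Each camera call takes 0.05 s, during which the arm holds its last target.

TASK

The capping machine has finished its run: take the two vials out of the catch tray on its side and stand both upright in the low white tote, then take the machine's lid by its steel bar, raise it to 50 degrees from closed and keep holding it there so that a colleague can look inside; a few degrees either way do no harm. The lid falls shut by itself, so never let it drop, and finish while still holding it by the bar. Leave the spare vial, the stopper and the beaker on the bench where they are.

Things in the scene. Friction and masses are not known exactly. Their poses are not given: they have to be found in the camera images.
- capper: The capping machine, fixed: white box housing 150 (x) x 140 (y) x 80 mm high, open on top under its lid. Origin: centre of its underside, on the bench; its own -x axis points out of the front (dark display, bar handle), +y to its left, z up.
- tray_floor (a point): Centre of the inner floor of the open aluminium catch tray fixed to the machine's left side, 3 mm above the bench. Inner size 134 (machine x) x 106 (machine y) mm, walls 3 mm thick, tops 22 mm above the bench. Point at (-30, +126) mm in the machine's frame, axes as the machine's.
- lid_angle (a joint): Lid's opening angle, rad: 0 closed (level), growing as the front edge rises, stop at 1.35; 50 degrees is 0.873. Gravity shuts it from every angle when let go; the hinge runs along the machine's y axis at the back and is nearly free of friction; about 3 N at the bar lift it.
- lid: The lid: grey frame with clear window, 140 x 140 x 10 mm, about 0.5 kg, with the bar handle at its front. Origin: on the hinge line, mid-width, 65 mm behind the machine's origin (its +x) and 84 mm above the bench; axes are the machine's when closed and turn with the lid about y.
- tote: Low open white plastic tote, loose, 0.5 kg, 150 (x) x 108 (y) x 22 mm high, walls and floor 4 mm thick, small lips at both x ends. Origin: centre of its underside.
- vial_a: Finished vial, glass with screw cap: 25 mm diameter, 50 mm tall, about 20 g; starts upright in the catch tray. Origin: centre of its underside, z along its axis to the cap.
- vial_b: The other finished vial in the catch tray, same size; origin as vial_a.
- vial_spare: A third vial of the same size standing on the open bench, not in the tray: leave it alone. Origin: centre of its underside.
- stopper: Rubber stopper 32 mm diameter, 26 mm high, on the open bench: leave it alone. Origin: centre of its underside.
- beaker_100: Small beaker 54 mm wide, 68 mm tall, at the front of the bench: leave it alone. Origin: centre of its underside.
- lid_bar (a point): Lid's handle: round steel bar 10 mm thick, along the machine's y, 76 mm long, on two end arms that run 45 mm in the lid's plane to its front edge. Point: middle of the bar, 185 mm from the hinge line; closed: 85 mm above the bench, 120 mm before the machine's origin, nothing under it, 40 mm free between bar and lid. Axes turn with the lid: y along the bar, x to the hinge.

How it is judged:
On the way, in this order (a step that is already met when the one before it is completed fails the run):
1. both vials stand in the tote, let go, while the lid is shut (x of vial_a in the frame of tote between -0.071 and 0.071 m and y of vial_a in the frame of tote between -0.05 and 0.05 m and z of vial_a in the frame of tote between 0 and 0.01 m and angle between each of vial_a, vial_b's own z axis and vertical below 0.2 rad and linear speed of each of vial_a, vial_b below 0.05 m/s and contact force between the fingers and vial_a below 0.05 N and x of vial_b in the frame of tote between -0.071 and 0.071 m and y of vial_b in the frame of tote between -0.05 and 0.05 m and z of vial_b in the frame of tote between 0 and 0.01 m and contact force between the fingers and vial_b below 0.05 N and value of joint lid_angle below 0.1 rad), for 0.2 s.
2. the lid is held at 50 degrees by its bar (value of joint lid_angle between 0.751 and 0.995 rad and velocity of joint lid_angle between -0.08 and 0.08 rad/s and contact force between the fingers and lid above 0.3 N and contact force between lid and vial_a below 0.05 N and contact force between lid and vial_b below 0.05 N and contact force between lid and tote below 0.05 N), for 0.2 s.
At the end, for the whole second after the job is handed in: Both vials stand in the tote (underside within 6 mm of its inner floor, inside its walls, tilted less than 0.2 rad, not touched by the fingers), and the lid stands still at 50 degrees, within 7 degrees, held by the fingers on its bar, with no vial or tote propping it (all of step 2 and x of vial_a in the frame of tote between -0.071 and 0.071 m and y of vial_a in the frame of tote between -0.05 and 0.05 m and z of vial_a in the frame of tote between 0 and 0.01 m and angle between each of vial_a, vial_b's own z axis and vertical below 0.2 rad and linear speed of each of vial_a, vial_b below 0.05 m/s and contact force between the fingers and vial_a below 0.05 N and x of vial_b in the frame of tote between -0.071 and 0.071 m and y of vial_b in the frame of tote between -0.05 and 0.05 m and z of vial_b in the frame of tote between 0 and 0.01 m and contact force between the fingers and vial_b below 0.05 N); the arm keeps its last pose, push and grip.
It fails at once if the lid drops (closes faster than 1.5 rad/s) (velocity of joint lid_angle below -1.5 rad/s).
It fails at once if the spare vial is moved more than 30 mm (distance of vial_spare from where it was at the start of the episode above 0.03 m).
It fails at once if the stopper is moved more than 30 mm (distance of stopper from where it was at the start of the episode above 0.03 m).
It fails at once if the beaker is moved more than 30 mm (distance of beaker_100 from where it was at the start of the episode above 0.03 m).
It also fails if it takes over 72 s, if anything falls off the work surface, if the arm or the gripper's body presses on something with over 40 N, if the wrist force passes 120 N, or if a joint passes its speed limit or range.

## Working session

There is one attempt and no reset: what is moved stays moved. The work goes in short steps, Python scripts to look and compute and a tool call to move; the robot and the scene stay as the last step left them, time stands still between calls to the robot, and variables do not carry over. Pictures are saved under pics/ and viewed, and the job is handed in when it is done.

Besides the shell and the picture viewer there is one more tool, called after "Call:" in YAML: its name, and indented under it one key for each argument. apply_moves: Moves the arm, as the interface text tells. Its arguments: {"type":"object","properties":{"moves":{"type":"array","items":{"type":"array"}},"squeeze":{"type":"number"}},"required":["moves"]}

```bash
mkdir -p pics; ls; python3 - <<'E'
from station import arm, snapshot, camera_model
import cv2
for n in ("side","top","wrist"):
    s=arm.get_state()
    im=snapshot(n); cv2.imwrite(f"pics/{n}0.png",im[:,:,::-1])
    print(n,camera_model(n))
print(s)
E
```

```text
pics
side {'fx': 438.9779265471013, 'fy': 438.9779265471013, 'cx': 316.33694918973686, 'cy': 199.0753401132149, 'eye': array([-0.60391914, -0.7192085 ,  0.68133721]), 'rotation': array([ 1.01863855, -0.60092657, -0.89427294])}
top {'fx': 446.2378215916924, 'fy': 446.2378215916924, 'cx': 319.5417400600747, 'cy': 194.90258700301413, 'eye': array([ 0.4636231 , -0.06625919,  1.31439784]), 'rotation': array([ 0.05858681, -0.03538868, -1.55775769])}
wrist {'fx': 312.97557374680815, 'fy': 312.97557374680815, 'cx': 319.5106289839083, 'cy': 197.8340859785192, 'mount': array([[ 9.99999568e-01, -1.48717165e-04,  9.18080228e-04,
        -5.70681302e-04],
       [ 1.60523580e-04, -9.44719598e-01, -3.27879330e-01,
        -8.51309180e-02],
       [ 9.16089669e-04,  3.27879336e-01, -9.44719166e-01,
        -1.25415544e-01],
       [ 0.00000000e+00,  0.00000000e+00,  0.00000000e+00,
         1.00000000e+00]])}
{'clock': 0.1, 'joint_pos': array([-1.31872811e+00,  9.18397684e-02,  1.23178579e+00, -1.62495617e-05,
        1.81981591e+00, -5.67069228e-02]), 'dq': array([ 1.22203857e-04, -9.32519418e-04, -3.60074881e-03,  8.04484220e-04,
        3.48382189e-05, -1.10840681e-03]), 'joint_efforts': array([ 3.49205824e-03, -4.60219431e+01, -4.19216716e+01,  7.99127429e-05,
        1.06860639e-02, -3.13682119e-05]), 'position': array([ 0.18226749, -0.57140534,  0.2472188 ]), 'eef_rot': array([-2.53567941e+00,  1.85273668e+00,  2.25887249e-03]), 'force': array([ 0.80744007,  0.12567003, -1.07264963]), 'wrist_torque': array([-0.01078269, -0.0202456 , -0.03483043]), 'gripper_width': 0.08519449134550511}
```

View pics/top0.png

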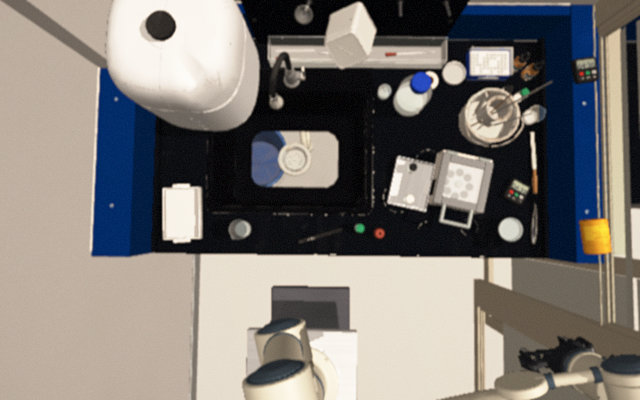

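View pics/side0.png

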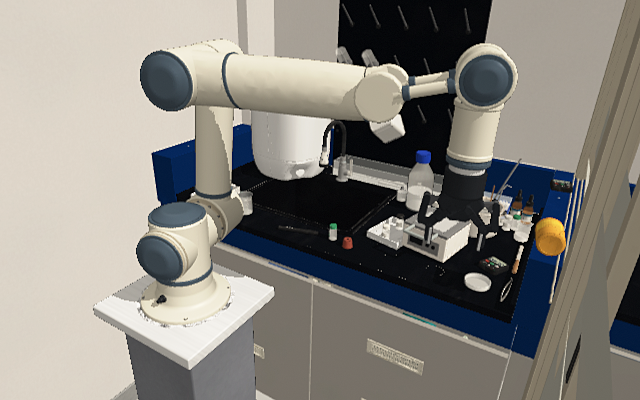

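View pics/wrist0.png

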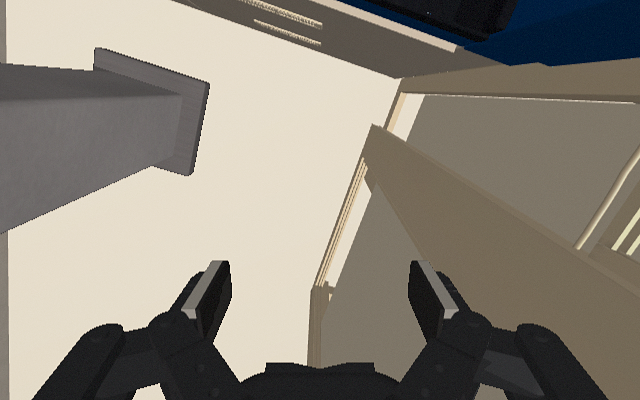

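```bash
cat > h.py <<'E'
import numpy as np, cv2
from scipy.spatial.transform import Rotation as R
from station import arm, snapshot, camera_model
F=np.diag([1,-1,-1.])
def cam(n,state=None):
    m=camera_model(n)
    K=np.array([[m['fx'],0,m['cx']],[0,m['fy'],m['cy']],[0,0,1]])
    if 'mount' in m:
        Rt=R.from_rotvec(state['eef_rot']).as_matrix(); M=np.array(m['mount'])
        Rc=Rt@M[:3,:3]; e=np.array(state['position'])+Rt@M[:3,3]
    else:
        Rc=R.from_rotvec(m['rotation']).as_matrix(); e=np.array(m['eye'])
    return K,Rc,e
def plane(c,uv,z):
    K,Rc,e=c; d=Rc@F@np.linalg.inv(K)@np.array([uv[0],uv[1],1.]); return e+d*(z-e[2])/d[2]
def proj(c,P):
    K,Rc,e=c; p=K@F@Rc.T@(np.asarray(P,float)-e); return p[:2]/p[2]
def tri(obs):
    A=np.zeros((3,3));b=np.zeros(3)
    for (K,Rc,e),uv in obs:
        d=Rc@F@np.linalg.inv(K)@np.array([uv[0],uv[1],1.]); d/=np.linalg.norm(d)
        M=np.eye(3)-np.outer(d,d); A+=M;b+=M@e
    return np.linalg.solve(A,b)
def crop(src,dst,x0,y0,x1,y1,s):
    im=cv2.imread(src)[y0:y1,x0:x1]; im=cv2.resize(im,None,fx=s,fy=s,interpolation=cv2.INTER_CUBIC)
    for x in range((x0+9)//10*10,x1,10): cv2.putText(im,str(x),((x-x0)*s,8),0,.3,(0,255,255),1); cv2.line(im,((x-x0)*s,10),((x-x0)*s,16),(0,255,255),1)
    for y in range((y0+9)//10*10,y1,10): cv2.putText(im,str(y),(0,(y-y0)*s+4),0,.3,(0,255,255),1)
    cv2.imwrite(dst,im)
E
python3 - <<'E'
from h import *
crop('pics/top0.png','pics/c1.png',375,140,505,240,6)
crop('pics/top0.png','pics/c2.png',150,170,280,260,6)
crop('pics/side0.png','pics/c3.png',320,180,480,280,5)
c=cam('top')
for p in [(162,187),(202,187),(182,213),(239,229),(359,228),(379,233),(462,183)]: print(p,plane(c,p,0.02).round(3))
E
```

```text
(162, 187) [0.559 0.414 0.02 ]
(202, 187) [0.56  0.297 0.02 ]
(182, 213) [0.484 0.353 0.02 ]
(239, 229) [0.439 0.186 0.02 ]
(359, 228) [ 0.447 -0.162  0.02 ]
(379, 233) [ 0.433 -0.22   0.02 ]
(462, 183) [ 0.581 -0.459  0.02 ]
```

View pics/c1.png

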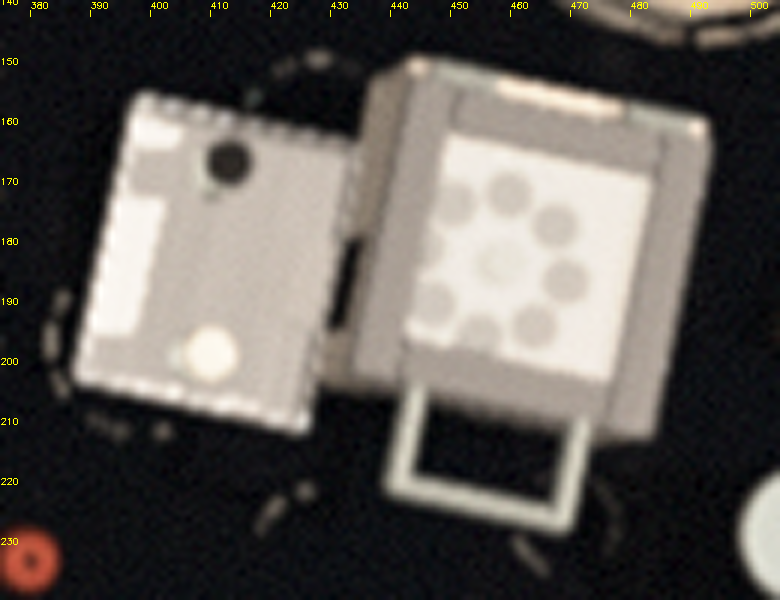

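View pics/c2.png

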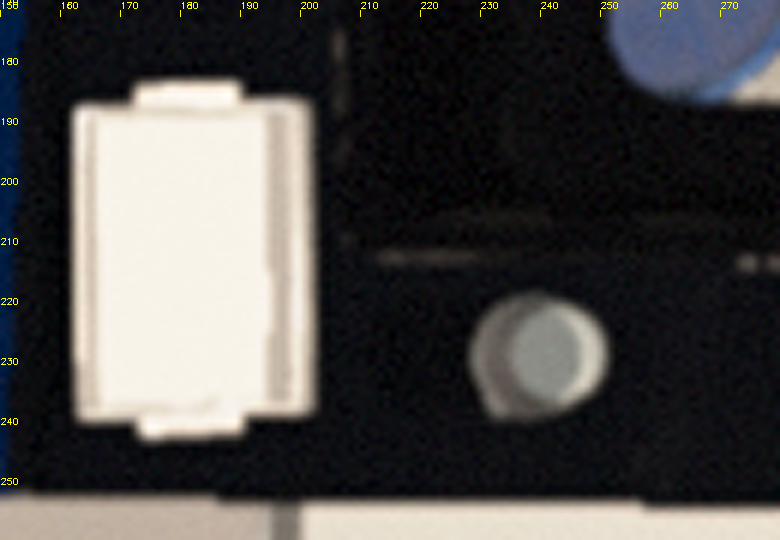

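View pics/c3.png

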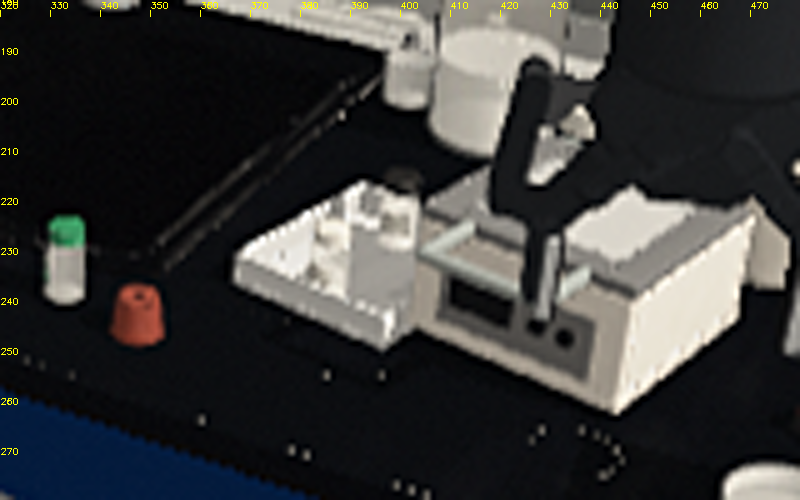

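```bash
python3 - <<'E'
from h import *
c=cam('top')
print('vb',plane(c,(412,167),.053),'vw',plane(c,(409,198.5),.053))
print('side check', proj(cam('side'),plane(c,(412,167),.053)),proj(cam('side'),plane(c,(409,198.5),.053)))
b1=plane(c,(439,221),.085);b2=plane(c,(469,227),.085); print('bar',b1,b2,np.linalg.norm(b1-b2))
print('tri black',tri([(c,(412,167)),(cam('side'),(401,214))]))
tc=[plane(c,p,.022) for p in [(162.3,187.5),(201.5,186.5),(202.5,238),(163,239.8)]]; print('tote',np.array(tc),np.mean(tc,0))
for i in range(4): print(np.linalg.norm(tc[i]-tc[(i+1)%4]))
tt=[plane(c,p,.022) for p in [(397.5,156),(432,162.5),(425,211.5),(387,203)]]; print('tray',np.array(tt))
hh=[plane(c,p,.09) for p in [(442,149),(491.5,160),(482.5,212.5),(433,203)]]; print('lid',np.array(hh))
for p in [(359,228)]: print('spare',plane(c,p,.05))
for p in [(379,233)]: print('stop',plane(c,p,.026))
print('beaker',plane(c,(238,229),.034))
E
```

```text
vb [ 0.62157966 -0.30814031  0.053     ] vw [ 0.53207238 -0.29974573  0.053     ]
side check [399.62256491 213.78061584] [386.23015938 223.98285099]
bar [ 0.46959793 -0.37584782  0.085     ] [ 0.4542678  -0.45754152  0.085     ] 0.08311963004199144
tri black [ 0.62261144 -0.31027518  0.05208993]
tote [[0.55716328 0.41273054 0.022     ]
 [0.5614456  0.29792745 0.022     ]
 [0.41194367 0.29070318 0.022     ]
 [0.40520131 0.40549427 0.022     ]] [0.48393846 0.35171386 0.022     ]
0.11488293149275229
0.14967638226256805
0.11498892858086239
0.15213415969183475
tray [[ 0.65717867 -0.27200209  0.022     ]
 [ 0.63924874 -0.37198315  0.022     ]
 [ 0.4967529  -0.35155445  0.022     ]
 [ 0.51994835 -0.24204787  0.022     ]]
lid [[ 0.66773883 -0.38342982  0.09      ]
 [ 0.63871121 -0.51875239  0.09      ]
 [ 0.49425302 -0.49288392  0.09      ]
 [ 0.51853319 -0.35838589  0.09      ]]
spare [ 0.44713633 -0.15964817  0.05      ]
stop [ 0.43325274 -0.21890808  0.026     ]
beaker [0.43951166 0.18588518 0.034     ]
```

Call:
apply_moves:
  moves:
    - [60, [39, 27, 0], [0, 0, 6.2]]
    - [60, [78, 53, 0], [0, 0, 12.4]]
    - [60, [118, 80, 0], [0, 0, 18.5]]
    - [60, [157, 107, 0], [0, 0, 24.7]]
    - [60, [196, 133, 0], [0, 0, 31]]
    - [60, [235, 160, 0], [0, 0, 37]]
    - [60, [275, 187, 0], [0, 0, 43]]
    - [60, [314, 213, 0], [0, 0, 49.5]]
    - [60, [353, 240, 0], [0, 0, 55.6]]
    - [60, [393, 267, 0], [0, 0, 61.8]]
  squeeze: 20

```text
clock: 0.98
position: [0.5284, -0.3359, 0.248]
eef_rot: [-3.129, 0.279, 0.001]
force: [0.1, -1.0, 0.2]
gripper_width: 0.0603
```

Call:
apply_moves:
  moves:
    - [60, [0, 0, 0], [0, 0, 0]]
    - [60, [0, 0, 0], [0, 0, 0]]
    - [60, [0, 0, 0], [0, 0, 0]]
    - [60, [0, 0, 0], [0, 0, 0]]
    - [60, [0, 0, 0], [0, 0, 0]]
    - [60, [0, 0, 0], [0, 0, 0]]
    - [60, [0, 0, 0], [0, 0, 0]]
    - [60, [0, 0, 0], [0, 0, 0]]
    - [60, [0, 0, 0], [0, 0, 0]]
    - [60, [0, 0, 0], [0, 0, 0]]

```text
clock: 1.82
position: [0.5268, -0.3376, 0.2483]
eef_rot: [3.128, -0.288, 0.0]
force: [-0.2, 0.9, 0.6]
gripper_width: 0.0596
```

```bash
python3 - <<'E'
from h import *
s=arm.get_state(); im=snapshot('wrist'); cv2.imwrite('pics/w1.png',im[:,:,::-1]); print(s)
im=snapshot('side'); cv2.imwrite('pics/s1.png',im[:,:,::-1])
import pickle; pickle.dump(s,open('w1.pkl','wb'))
c=cam('wrist',s)
print(proj(c,[.6216,-.3081,.053]),proj(c,[.532,-.2997,.053]))
crop('pics/s1.png','pics/s1c.png',320,180,480,280,5)
E
```

```text
{'clock': 1.8167, 'joint_pos': array([-6.24303551e-01,  1.61478468e-01,  1.15440539e+00, -2.23304187e-05,
        1.82568025e+00, -4.40524455e-01]), 'dq': array([ 2.64029457e-03,  2.02403150e-03,  7.01357660e-05, -7.90289486e-04,
        1.53996828e-03, -3.05552359e-04]), 'joint_efforts': array([-9.60971578e-02, -4.89606214e+01, -4.17944455e+01, -6.20906547e-03,
        1.27305066e-03,  3.34399410e-04]), 'position': array([ 0.52681557, -0.33763584,  0.24831576]), 'eef_rot': array([ 3.12830489e+00, -2.88279215e-01,  2.13999422e-05]), 'force': array([-0.20525364,  0.89236097,  0.5824246 ]), 'wrist_torque': array([0.01367759, 0.02383996, 0.00921683]), 'gripper_width': 0.05964690261833134}
[406.53064262 130.41092473] [317.71436127 138.5150415 ]
```

View pics/w1.png

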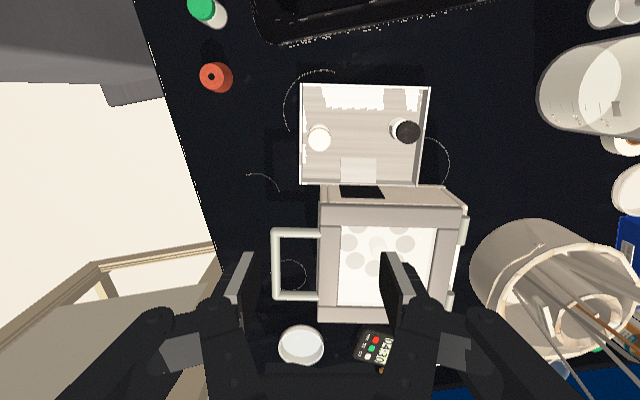

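View pics/s1c.png

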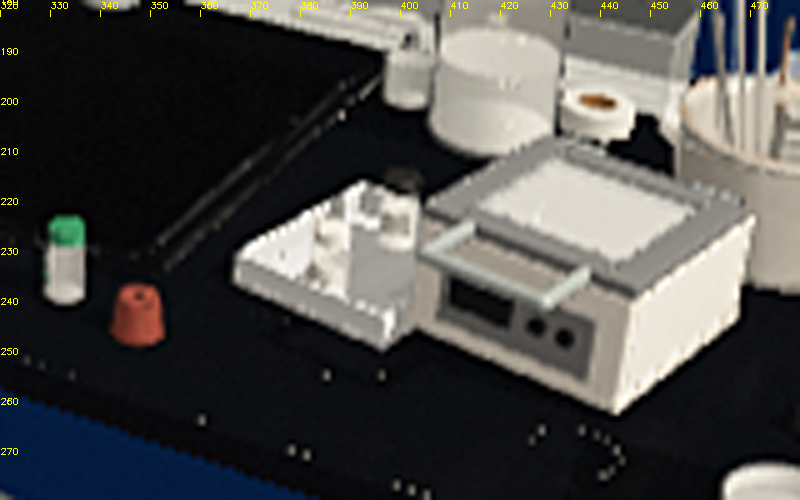

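```bash
python3 - <<'E'
from h import *
crop('pics/w1.png','pics/w1c.png',260,75,470,330,3)
E
```

```text
(no output)
```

View pics/w1c.png

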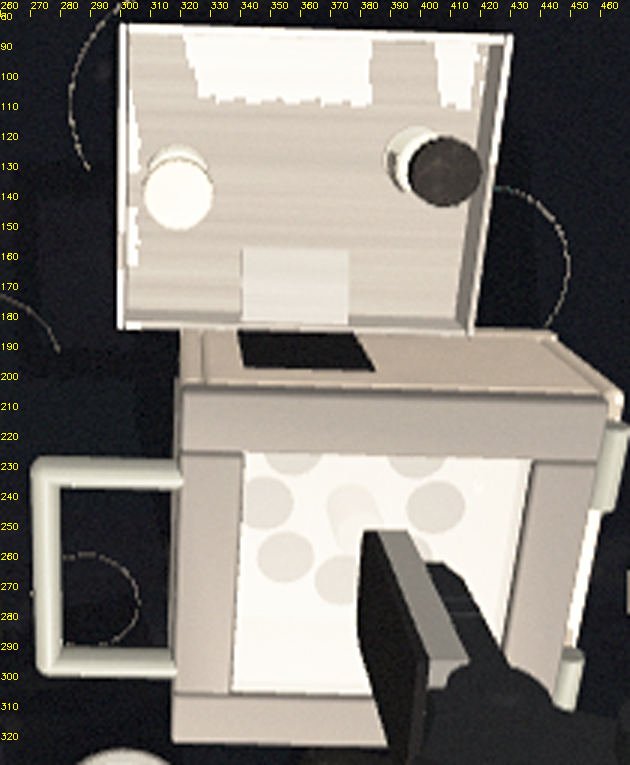

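```bash
python3 - <<'E'
from h import *
import pickle; s=pickle.load(open('w1.pkl','rb')); w=cam('wrist',s); t=cam('top')
print(tri([(w,(319.5,140)),(t,(409,198.5))]),tri([(w,(408.2,132.5)),(t,(412,167))]))
print(plane(w,(319.5,140),.053),plane(w,(408.2,132.5),.053))
for a,b in [((275,231),(439,221)),((276.5,297),(469,227))]: print('bar',tri([(w,a),(t,b)]),plane(w,a,.085))
x=R.from_rotvec(s['eef_rot']).as_matrix(); print(x, np.degrees(np.arctan2(x[1,0],x[0,0])))
E
```

```text
[ 0.53308167 -0.30434853  0.03071773] [ 0.62064963 -0.30769172  0.06181586]
[ 0.53351161 -0.30150974  0.053     ] [ 0.62306445 -0.31048801  0.053     ]
bar [ 0.47090127 -0.37898727  0.07984862] [ 0.47330867 -0.37868134  0.085     ]
bar [ 0.4547393  -0.45961029  0.07983446] [ 0.4567526  -0.45645517  0.085     ]
[[ 9.83159070e-01 -1.82751861e-01  1.05282826e-05]
 [-1.82751861e-01 -9.83159070e-01 -3.42175429e-05]
 [ 1.66042962e-05  3.17172244e-05 -9.99999999e-01]] -10.530089114233643
```

Call:
apply_moves:
  moves:
    - [60, [2, 12, 0], [0, 0, 0]]
    - [60, [4, 25, -20], [0, 0, 0]]
    - [60, [6, 37, -50], [0, 0, 0]]
    - [60, [6, 37, -80], [0, 0, 0]]
    - [60, [6, 37, -110], [0, 0, 0]]
    - [60, [6, 37, -135], [0, 0, 0]]
    - [60, [6, 37, -155], [0, 0, 0]]
    - [60, [6, 37, -165], [0, 0, 0]]
    - [60, [6, 37, -165], [0, 0, 0]]
    - [60, [6, 37, -165], [0, 0, 0]]

```text
clock: 2.75
position: [0.5332, -0.3, 0.0837]
eef_rot: [-3.128, 0.287, 0.0]
force: [0.4, -0.7, 0.6]
gripper_width: 0.0599
```

```bash
python3 - <<'E'
from h import *
s=arm.get_state(); im=snapshot('wrist'); cv2.imwrite('pics/w2.png',im[:,:,::-1]); print(s['position'])
c=cam('wrist',s)
print(proj(c,[.5335,-.301,.053]),proj(c,s['position']))
E
```

```text
[ 0.53318516 -0.30003897  0.0837182 ]
[320.16032558 252.03082292] [319.19793963 282.5468463 ]
```

View pics/w2.png

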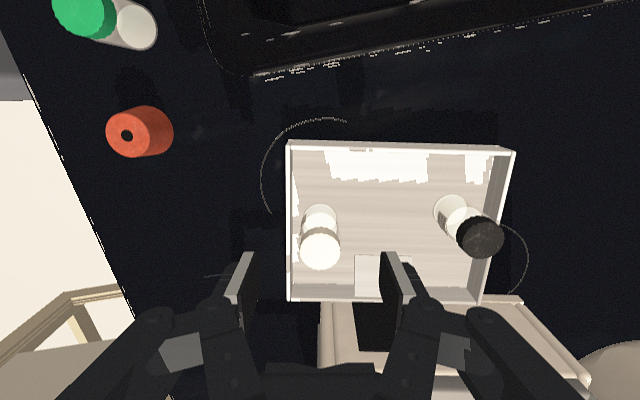

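Call:
apply_moves:
  moves:
    - [60, [0, -1, -20], [0, 0, 0]]
    - [60, [0, -1, -35], [0, 0, 0]]
    - [60, [0, -1, -43], [0, 0, 0]]
    - [60, [0, -1, -43], [0, 0, 0]]
    - [40, [0, -1, -43], [0, 0, 0]]
    - [15, [0, -1, -43], [0, 0, 0]]
    - [15, [0, -1, -43], [0, 0, 0]]
    - [15, [0, -1, -43], [0, 0, 0]]
    - [15, [0, -1, -43], [0, 0, 0]]
    - [15, [0, -1, -43], [0, 0, 0]]
  squeeze: 25

```text
clock: 3.63
position: [0.5338, -0.302, 0.0421]
eef_rot: [3.127, -0.288, 0.004]
force: [-1.1, 0.2, 6.3]
gripper_width: 0.0241
```

Call:
apply_moves:
  moves:
    - [15, [0, 0, 0], [0, 0, 0]]
    - [15, [0, 0, 0], [0, 0, 0]]
    - [15, [0, 0, 10], [0, 0, 0]]
    - [15, [0, 0, 25], [0, 0, 0]]
    - [15, [0, 0, 45], [0, 0, 0]]
    - [15, [0, 0, 75], [0, 0, 0]]
    - [15, [0, 0, 100], [0, 0, 0]]
    - [15, [0, 0, 120], [0, 0, 0]]
    - [15, [0, 0, 120], [0, 0, 0]]
    - [15, [0, 0, 120], [0, 0, 0]]

```text
clock: 4.47
position: [0.5335, -0.3018, 0.1622]
eef_rot: [3.127, -0.288, 0.005]
force: [-1.0, -0.3, -1.3]
gripper_width: 0.024
```

```bash
python3 - <<'E'
from h import *
s=arm.get_state(); im=snapshot('wrist'); cv2.imwrite('pics/w3.png',im[:,:,::-1]); print(s['position'],s['gripper_width'],s['joint_pos'])
E
```

```text
[ 0.53353007 -0.30181925  0.16217935] 0.02404514697073579 [-5.70301857e-01  1.22797503e-01  1.34880835e+00 -2.24962026e-05
  1.66674131e+00 -3.86926081e-01]
```

View pics/w3.png

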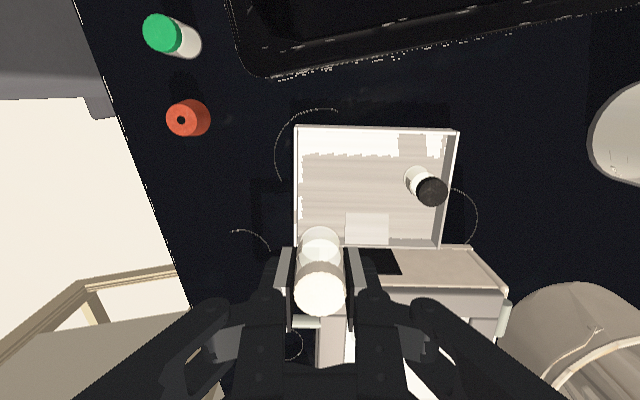

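Call:
apply_moves:
  moves:
    - [15, [0, 20, 20], [0, 0, 0]]
    - [15, [0, 50, 40], [0, 0, 0]]
    - [15, [-5, 85, 40], [0, 0, 1.3]]
    - [15, [-10, 120, 40], [0, 0, 2.6]]
    - [15, [-13, 155, 40], [0, 0, 4]]
    - [15, [-16, 190, 40], [0, 0, 5.3]]
    - [15, [-20, 225, 40], [0, 0, 6.6]]
    - [15, [-24, 260, 40], [0, 0, 8]]
    - [15, [-27, 295, 40], [0, 0, 9.2]]
    - [15, [-30, 330, 40], [0, 0, 10.5]]

```text
clock: 5.35
position: [0.5017, 0.0301, 0.1979]
eef_rot: [-3.142, -0.001, 0.006]
force: [0.9, 0.0, -0.4]
gripper_width: 0.0241
```

Call:
apply_moves:
  moves:
    - [15, [-3, 35, 0], [0, 0, 0.5]]
    - [15, [-6, 70, 0], [0, 0, 1]]
    - [15, [-9, 105, 0], [0, 0, 1.5]]
    - [15, [-12, 140, 0], [0, 0, 2]]
    - [15, [-14, 175, 0], [0, 0, 2.3]]
    - [15, [-16, 210, 0], [0, 0, 2.7]]
    - [15, [-18, 240, 0], [0, 0, 2.7]]
    - [15, [-20, 270, 0], [0, 0, 2.7]]
    - [15, [-20, 290, 0], [0, 0, 2.7]]
    - [15, [-20, 302, 0], [0, 0, 2.7]]

```text
clock: 6.18
position: [0.4817, 0.3324, 0.1974]
eef_rot: [3.139, 0.077, -0.006]
force: [0.3, -0.3, -0.0]
gripper_width: 0.0242
```

Call:
apply_moves:
  moves:
    - [15, [0, 0, 0], [0, 0, 0]]
    - [15, [0, 0, 0], [0, 0, 0]]
    - [15, [0, 0, 0], [0, 0, 0]]
    - [15, [0, 0, 0], [0, 0, 0]]
    - [15, [0, 0, 0], [0, 0, 0]]
    - [15, [0, 0, 0], [0, 0, 0]]
    - [15, [0, 0, 0], [0, 0, 0]]
    - [15, [0, 0, 0], [0, 0, 0]]
    - [15, [0, 0, 0], [0, 0, 0]]
    - [15, [0, 0, 0], [0, 0, 0]]

```text
clock: 7.02
position: [0.483, 0.3305, 0.2004]
eef_rot: [-3.141, -0.074, -0.0]
force: [0.1, 0.6, 0.5]
gripper_width: 0.0238
```

```bash
python3 - <<'E'
from h import *
import pickle
s=arm.get_state(); im=snapshot('wrist'); cv2.imwrite('pics/w4.png',im[:,:,::-1]); pickle.dump(s,open('w4.pkl','wb'))
x=R.from_rotvec(s['eef_rot']).as_matrix(); print(s['position'],s['gripper_width'],s['joint_pos'], np.degrees(np.arctan2(x[1,0],x[0,0])))
E
```

```text
[0.48300456 0.33048721 0.20035854] 0.023789878084328447 [ 5.41937249e-01  4.67029978e-02  1.36171525e+00 -2.20897830e-07
  1.73303334e+00  4.94983659e-01] 2.6902402819402425
```

View pics/w4.png

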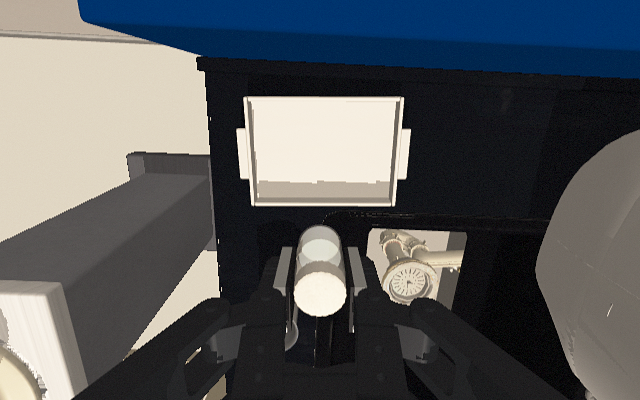

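```bash
python3 - <<'E'
from h import *
import pickle
s=pickle.load(open('w4.pkl','rb'));w=cam('wrist',s)
P=np.array([plane(w,p,.022) for p in [(244,97),(404,97),(396,206),(251,206)]]);print(P,P.mean(0))
for i in range(4): d=P[(i+1)%4]-P[i]; print(np.linalg.norm(d),np.degrees(np.arctan2(d[1],d[0])))
t=cam('top')
for p in P: print(proj(t,p))
print(tri([(w,(244,97)),(t,(162.5,239.8))]),tri([(w,(396,206)),(t,(201.5,186.5))]))
E
```

```text
[[0.40984886 0.40596402 0.022     ]
 [0.55753474 0.41288166 0.022     ]
 [0.56375541 0.30553204 0.022     ]
 [0.41365968 0.29847191 0.022     ]] [0.48619967 0.35571241 0.022     ]
0.1478478018490902 2.6817873315092933
0.10752970528096577 -86.68354244859513
0.15026169308899098 -177.30693607914364
0.10755963278870548 92.03040339793165
[162.89323434 238.18829692]
[162.25285381 187.37252204]
[198.92649033 185.6798013 ]
[199.84590496 237.36898992]
[0.40711761 0.40680663 0.01939257] [0.5643002  0.30144399 0.01218239]
```

Call:
apply_moves:
  moves:
    - [15, [-15, 12, 0], [0, 0, 0]]
    - [15, [-30, 24, -15], [0, 0, 0]]
    - [15, [-30, 24, -45], [0, 0, 0]]
    - [15, [-30, 24, -75], [0, 0, 0]]
    - [15, [-30, 24, -105], [0, 0, 0]]
    - [15, [-30, 24, -125], [0, 0, 0]]
    - [15, [-30, 24, -138], [0, 0, 0]]
    - [15, [-30, 24, -146], [0, 0, 0]]
    - [15, [-30, 24, -150], [0, 0, 0]]
    - [15, [-30, 24, -150], [0, 0, 0]]

```text
clock: 7.9
position: [0.4532, 0.3546, 0.0504]
eef_rot: [-3.141, -0.074, -0.0]
force: [-0.8, -0.2, -0.2]
gripper_width: 0.0241
```

```bash
python3 - <<'E'
from h import *
s=arm.get_state(); im=snapshot('wrist'); cv2.imwrite('pics/w5.png',im[:,:,::-1]); print(s['position'],s['force'],s['gripper_width'])
E
```

```text
[0.45315593 0.35461699 0.05038757] [-0.79800217 -0.22364802 -0.2151779 ] 0.02410527023539139
```

View pics/w5.png

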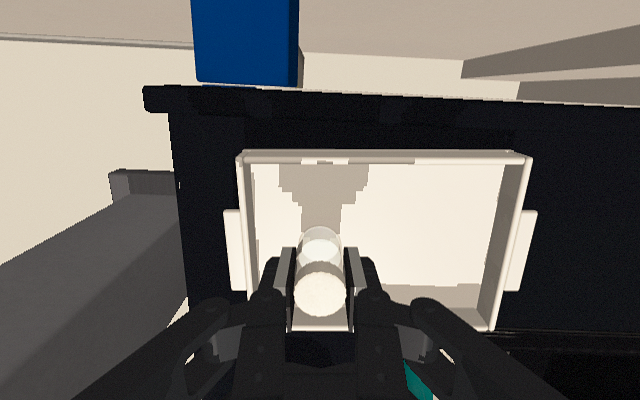

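Vial hangs over the left half of the tote, as planned. Lower the last 6.5 mm and release.

Call:
apply_moves:
  moves:
    - [15, [0, 0, -3], [0, 0, 0]]
    - [15, [0, 0, -5], [0, 0, 0]]
    - [15, [0, 0, -6], [0, 0, 0]]
    - [15, [0, 0, -7], [0, 0, 0]]
    - [15, [0, 0, -7], [0, 0, 0]]
    - [15, [0, 0, -7], [0, 0, 0]]
    - [15, [0, 0, -7], [0, 0, 0]]
    - [15, [0, 0, -7], [0, 0, 0]]
    - [15, [0, 0, -7], [0, 0, 0]]
    - [15, [0, 0, -7], [0, 0, 0]]

```text
clock: 8.78
position: [0.453, 0.3546, 0.0433]
eef_rot: [-3.141, -0.074, -0.0]
force: [0.0, 0.3, -0.2]
gripper_width: 0.0242
```

Call:
apply_moves:
  moves:
    - [30, [0, 0, 0], [0, 0, 0]]
    - [45, [0, 0, 0], [0, 0, 0]]
    - [45, [0, 0, 0], [0, 0, 0]]
    - [45, [0, 0, 2], [0, 0, 0]]
    - [45, [0, 0, 15], [0, 0, 0]]
    - [45, [0, 0, 45], [0, 0, 0]]
    - [45, [0, 0, 80], [0, 0, 0]]
    - [45, [0, 0, 110], [0, 0, 0]]
    - [45, [0, 0, 135], [0, 0, 0]]
    - [45, [0, 0, 150], [0, 0, 0]]

```text
clock: 9.62
position: [0.4537, 0.3551, 0.199]
eef_rot: [-3.137, -0.074, -0.008]
force: [-0.1, 0.9, 0.2]
gripper_width: 0.0448
```

```bash
python3 - <<'E'
from h import *
s=arm.get_state(); im=snapshot('wrist'); cv2.imwrite('pics/w6.png',im[:,:,::-1]); print(s['position'],s['force'],s['gripper_width'])
E
```

```text
[0.45373255 0.35507687 0.19898021] [-0.10013336  0.93683283  0.24248878] 0.04482333634910195
```

View pics/w6.png

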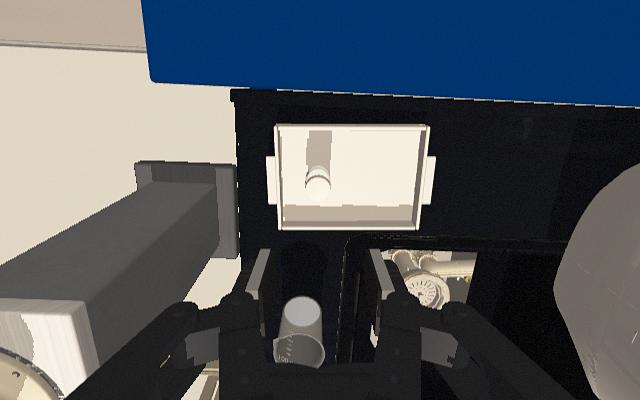

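Call:
apply_moves:
  moves:
    - [45, [5, -20, 0], [0, 0, 0]]
    - [45, [14, -50, 0], [0, 0, -1]]
    - [45, [23, -85, 0], [0, 0, -2]]
    - [45, [32, -120, 0], [0, 0, -3]]
    - [45, [41, -155, 0], [0, 0, -4]]
    - [45, [50, -190, 0], [0, 0, -5]]
    - [45, [59, -225, 0], [0, 0, -6]]
    - [45, [68, -260, 0], [0, 0, -7]]
    - [45, [77, -295, 0], [0, 0, -8]]
    - [45, [86, -330, 0], [0, 0, -9]]

```text
clock: 10.5
position: [0.5389, 0.0228, 0.1934]
eef_rot: [-3.137, 0.174, -0.0]
force: [-0.6, 0.5, 0.2]
gripper_width: 0.0449
```

Call:
apply_moves:
  moves:
    - [45, [9, -35, 0], [0, 0, -1]]
    - [45, [18, -70, 0], [0, 0, -2]]
    - [45, [27, -105, 0], [0, 0, -3]]
    - [45, [36, -140, 0], [0, 0, -4]]
    - [45, [45, -175, 0], [0, 0, -4.2]]
    - [45, [54, -210, 0], [0, 0, -4.2]]
    - [45, [63, -245, 0], [0, 0, -4.2]]
    - [45, [72, -280, 0], [0, 0, -4.2]]
    - [45, [80, -310, 0], [0, 0, -4.2]]
    - [45, [84, -335, 0], [0, 0, -4.2]]

```text
clock: 11.33
position: [0.623, -0.3129, 0.1925]
eef_rot: [-3.128, 0.29, 0.001]
force: [0.1, -0.3, -0.9]
gripper_width: 0.0446
```

```bash
python3 - <<'E'
from h import *
s=arm.get_state(); x=R.from_rotvec(s['eef_rot']).as_matrix(); print(s['position'],s['gripper_width'],s['joint_pos'], np.degrees(np.arctan2(x[1,0],x[0,0])))
E
```

```text
[ 0.62297112 -0.31289282  0.19251299] 0.04461697964083692 [-5.14110551e-01  3.55750841e-01  1.02606591e+00 -2.91534398e-04
  1.76047469e+00 -3.29586809e-01] -10.575576258029127
```

Call:
apply_moves:
  moves:
    - [45, [0, 0, -20], [0, 0, 0]]
    - [45, [0, 0, -45], [0, 0, 0]]
    - [45, [0, 0, -70], [0, 0, 0]]
    - [45, [0, 0, -90], [0, 0, 0]]
    - [45, [0, 0, -100], [0, 0, 0]]
    - [45, [0, 0, -105], [0, 0, 0]]
    - [45, [0, 0, -105], [0, 0, 0]]
    - [45, [0, 0, -105], [0, 0, 0]]
    - [45, [0, 0, -105], [0, 0, 0]]
    - [45, [0, 0, -105], [0, 0, 0]]

```text
clock: 12.17
position: [0.6238, -0.3108, 0.0905]
eef_rot: [3.127, -0.287, 0.005]
force: [1.1, -0.4, 0.4]
gripper_width: 0.0451
```

```bash
python3 - <<'E'
from h import *
s=arm.get_state(); im=snapshot('wrist'); cv2.imwrite('pics/w7.png',im[:,:,::-1]); print(s['position'])
c=cam('wrist',s)
print(proj(c,[.6225,-.3095,.053]),proj(c,s['position']-[0,0,s['position'][2]-.053]))
crop('pics/w7.png','pics/w7c.png',220,130,420,330,3)
E
```

```text
[ 0.6237658  -0.31084085  0.09048243]
[316.54894842 243.21864755] [319.11814314 244.89532343]
```

View pics/w7c.png

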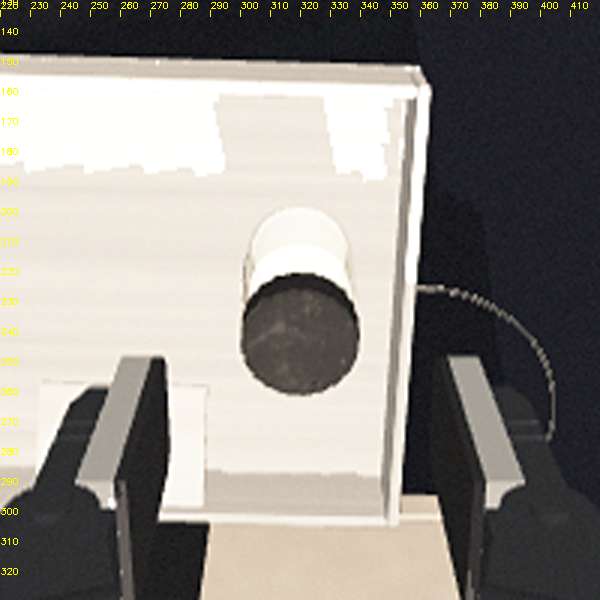

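Call:
apply_moves:
  moves:
    - [45, [0, 1, -20], [0, 0, 0]]
    - [45, [0, 1, -35], [0, 0, 0]]
    - [45, [0, 1, -44], [0, 0, 0]]
    - [45, [0, 1, -47], [0, 0, 0]]
    - [45, [0, 1, -47], [0, 0, 0]]
    - [15, [0, 1, -47], [0, 0, 0]]
    - [15, [0, 1, -47], [0, 0, 0]]
    - [15, [0, 1, -47], [0, 0, 0]]
    - [15, [0, 1, -47], [0, 0, 0]]
    - [15, [0, 1, -47], [0, 0, 0]]

```text
clock: 13.05
position: [0.6234, -0.3097, 0.0423]
eef_rot: [3.128, -0.288, 0.002]
force: [-0.4, 1.5, 2.0]
gripper_width: 0.0235
```

Call:
apply_moves:
  moves:
    - [15, [0, 0, 0], [0, 0, 0]]
    - [15, [0, 0, 0], [0, 0, 0]]
    - [15, [0, 0, 10], [0, 0, 0]]
    - [15, [0, 0, 25], [0, 0, 0]]
    - [15, [0, 0, 45], [0, 0, 0]]
    - [15, [0, 0, 75], [0, 0, 0]]
    - [15, [0, 0, 105], [0, 0, 0]]
    - [15, [0, 0, 135], [0, 0, 0]]
    - [15, [0, 0, 150], [0, 0, 0]]
    - [15, [0, 0, 155], [0, 0, 0]]

```text
clock: 13.88
position: [0.624, -0.3101, 0.203]
eef_rot: [3.125, -0.287, 0.012]
force: [1.8, 0.7, 0.7]
gripper_width: 0.0245
```

```bash
python3 - <<'E'
from h import *
s=arm.get_state(); im=snapshot('wrist'); cv2.imwrite('pics/w8.png',im[:,:,::-1]); print(s['position'],s['gripper_width'])
E
```

```text
[ 0.62401412 -0.31007799  0.20302467] 0.024473858413109995
```

View pics/w8.png

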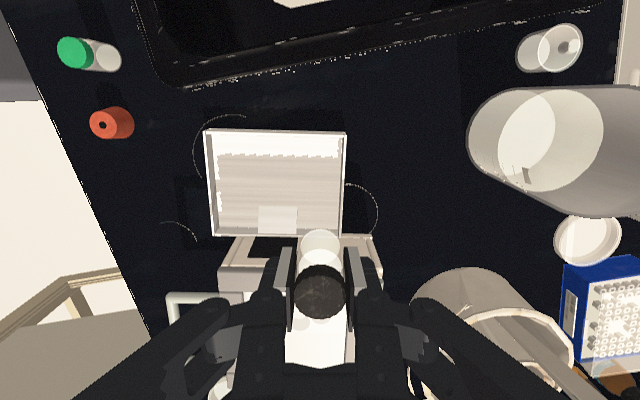

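Call:
apply_moves:
  moves:
    - [15, [-3, 20, 0], [0, 0, 0]]
    - [15, [-8, 50, 0], [0, 0, 1]]
    - [15, [-13, 85, 0], [0, 0, 2]]
    - [15, [-19, 120, 0], [0, 0, 3]]
    - [15, [-24, 155, 0], [0, 0, 4]]
    - [15, [-30, 190, 0], [0, 0, 5]]
    - [15, [-35, 225, 0], [0, 0, 6]]
    - [15, [-41, 260, 0], [0, 0, 7]]
    - [15, [-46, 295, 0], [0, 0, 8]]
    - [15, [-52, 330, 0], [0, 0, 9]]

```text
clock: 14.77
position: [0.5698, 0.0221, 0.1945]
eef_rot: [-3.141, 0.04, 0.004]
force: [0.3, 1.0, 0.1]
gripper_width: 0.0245
```

Call:
apply_moves:
  moves:
    - [15, [-5, 35, 0], [0, 0, 1]]
    - [15, [-11, 70, 0], [0, 0, 2]]
    - [15, [-16, 105, 0], [0, 0, 3]]
    - [15, [-22, 140, 0], [0, 0, 4]]
    - [15, [-27, 175, 0], [0, 0, 4.2]]
    - [15, [-33, 210, 0], [0, 0, 4.2]]
    - [15, [-38, 245, 0], [0, 0, 4.2]]
    - [15, [-44, 280, 0], [0, 0, 4.2]]
    - [15, [-48, 310, 0], [0, 0, 4.2]]
    - [15, [-52, 336, 0], [0, 0, 4.2]]

```text
clock: 15.6
position: [0.5176, 0.3584, 0.1943]
eef_rot: [3.139, 0.076, -0.004]
force: [1.1, 0.0, -0.5]
gripper_width: 0.0239
```

Call:
apply_moves:
  moves:
    - [15, [0, 0, 0], [0, 0, 0]]
    - [15, [0, 0, -15], [0, 0, 0]]
    - [15, [0, 0, -45], [0, 0, 0]]
    - [15, [0, 0, -75], [0, 0, 0]]
    - [15, [0, 0, -105], [0, 0, 0]]
    - [15, [0, 0, -125], [0, 0, 0]]
    - [15, [0, 0, -138], [0, 0, 0]]
    - [15, [0, 0, -145], [0, 0, 0]]
    - [15, [0, 0, -145], [0, 0, 0]]
    - [15, [0, 0, -145], [0, 0, 0]]

```text
clock: 16.43
position: [0.5194, 0.3565, 0.052]
eef_rot: [-3.14, -0.073, -0.001]
force: [-0.3, -0.2, -0.3]
gripper_width: 0.0242
```

```bash
python3 - <<'E'
from h import *
s=arm.get_state(); im=snapshot('wrist'); cv2.imwrite('pics/w9.png',im[:,:,::-1]); print(s['position'],s['gripper_width'],s['force'])
E
```

```text
[0.51935038 0.35651172 0.05203286] 0.02421614583797665 [-0.30631344 -0.18526101 -0.25886984]
```

View pics/w9.png

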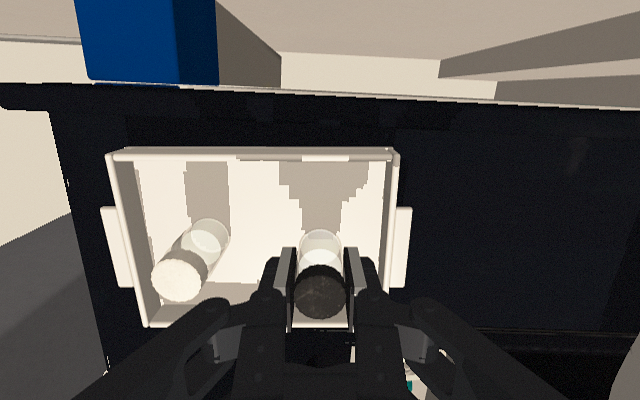

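Call:
apply_moves:
  moves:
    - [15, [0, 0, -4], [0, 0, 0]]
    - [15, [0, 0, -7], [0, 0, 0]]
    - [15, [0, 0, -8], [0, 0, 0]]
    - [15, [0, 0, -9], [0, 0, 0]]
    - [15, [0, 0, -9], [0, 0, 0]]
    - [15, [0, 0, -9], [0, 0, 0]]
    - [15, [0, 0, -9], [0, 0, 0]]
    - [15, [0, 0, -9], [0, 0, 0]]
    - [15, [0, 0, -9], [0, 0, 0]]
    - [15, [0, 0, -9], [0, 0, 0]]

```text
clock: 17.32
position: [0.5192, 0.3567, 0.0432]
eef_rot: [-3.14, -0.074, -0.001]
force: [-2.2, -1.1, 5.9]
gripper_width: 0.0238
```

Call:
apply_moves:
  moves:
    - [30, [0, 0, 0], [0, 0, 0]]
    - [45, [0, 0, 0], [0, 0, 0]]
    - [45, [0, 0, 0], [0, 0, 0]]
    - [45, [0, 0, 2], [0, 0, 0]]
    - [45, [0, 0, 15], [0, 0, 0]]
    - [45, [0, 0, 45], [0, 0, 0]]
    - [45, [0, 0, 80], [0, 0, 0]]
    - [45, [0, 0, 110], [0, 0, 0]]
    - [45, [0, 0, 140], [0, 0, 0]]
    - [45, [0, 0, 160], [0, 0, 0]]

```text
clock: 18.15
position: [0.5195, 0.3569, 0.2076]
eef_rot: [-3.138, -0.074, -0.007]
force: [0.4, -0.3, 0.4]
gripper_width: 0.0454
```

```bash
python3 - <<'E'
from h import *
s=arm.get_state(); im=snapshot('wrist'); cv2.imwrite('pics/w10.png',im[:,:,::-1]); print(s['position'],s['gripper_width'],s['force'])
E
```

```text
[0.51950265 0.35686387 0.20762984] 0.04539160006730883 [ 0.37835673 -0.2957671   0.41492735]
```

View pics/w10.png

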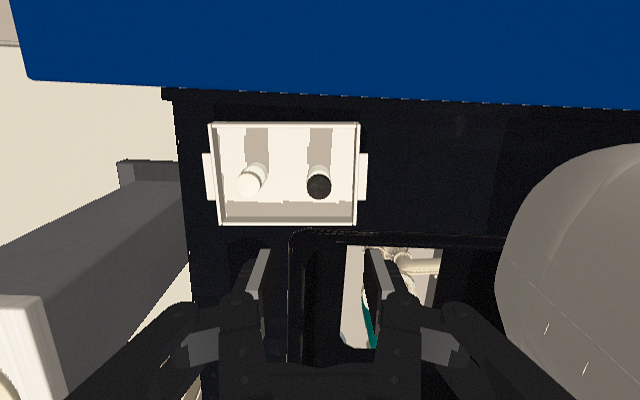

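Call:
apply_moves:
  moves:
    - [40, [-2, -20, 0], [0, 0, 0]]
    - [40, [-4, -50, 0], [0, 0, -1]]
    - [40, [-6, -85, 0], [0, 0, -2]]
    - [40, [-8, -120, 0], [0, 0, -3]]
    - [40, [-11, -155, 0], [0, 0, -4]]
    - [40, [-13, -190, 0], [0, 0, -5]]
    - [40, [-15, -225, 0], [0, 0, -6]]
    - [40, [-18, -260, 0], [0, 0, -7]]
    - [40, [-20, -295, 0], [0, 0, -8]]
    - [40, [-23, -330, 0], [0, 0, -9]]

```text
clock: 19.03
position: [0.4956, 0.0249, 0.2033]
eef_rot: [-3.137, 0.174, -0.002]
force: [1.2, -0.4, -0.1]
gripper_width: 0.0398
```

Call:
apply_moves:
  moves:
    - [40, [-3, -35, 0], [0, 0, -1]]
    - [40, [-5, -70, 0], [0, 0, -2]]
    - [40, [-7, -105, 0], [0, 0, -3]]
    - [40, [-10, -140, 0], [0, 0, -4]]
    - [40, [-12, -175, 0], [0, 0, -4.2]]
    - [40, [-15, -210, 0], [0, 0, -4.2]]
    - [40, [-18, -245, 0], [0, 0, -4.2]]
    - [40, [-22, -280, 0], [0, 0, -4.2]]
    - [40, [-25, -315, 0], [0, 0, -4.2]]
    - [40, [-28, -350, 0], [0, 0, -4.2]]

```text
clock: 19.87
position: [0.4675, -0.3252, 0.2033]
eef_rot: [3.128, -0.288, 0.002]
force: [0.4, 0.6, -0.5]
gripper_width: 0.04
```

Call:
apply_moves:
  moves:
    - [40, [-2, -35, 0], [0, 0, 0]]
    - [40, [-4, -65, 0], [0, 0, 0]]
    - [40, [-4, -85, -10], [0, 0, 0]]
    - [40, [-4, -94, -30], [0, 0, 0]]
    - [40, [-4, -94, -50], [0, 0, 0]]
    - [40, [-4, -94, -60], [0, 0, 0]]
    - [40, [-4, -94, -60], [0, 0, 0]]
    - [40, [-4, -94, -60], [0, 0, 0]]
    - [40, [-4, -94, -60], [0, 0, 0]]
    - [40, [-4, -94, -60], [0, 0, 0]]

```text
clock: 20.7
position: [0.4647, -0.4176, 0.1445]
eef_rot: [3.126, -0.286, 0.004]
force: [0.1, 0.9, 0.7]
gripper_width: 0.0396
```

```bash
python3 - <<'E'
from h import *
s=arm.get_state(); im=snapshot('wrist'); cv2.imwrite('pics/w11.png',im[:,:,::-1]); print(s['position'],s['gripper_width'],s['joint_pos'])
c=cam('wrist',s); p=s['position'];print(proj(c,[p[0],p[1],.09]),proj(c,[.464,-.417,.09]))
import pickle; pickle.dump(s,open('w11.pkl','wb'))
E
```

```text
[ 0.46469897 -0.41756964  0.14453761] 0.03962047589753081 [-7.86489467e-01  1.58483984e-01  1.34106204e+00  1.94007260e-05
  1.63884657e+00 -6.03772866e-01]
[319.12294569 232.16287407] [317.87111494 231.5413597 ]
```

View pics/w11.png

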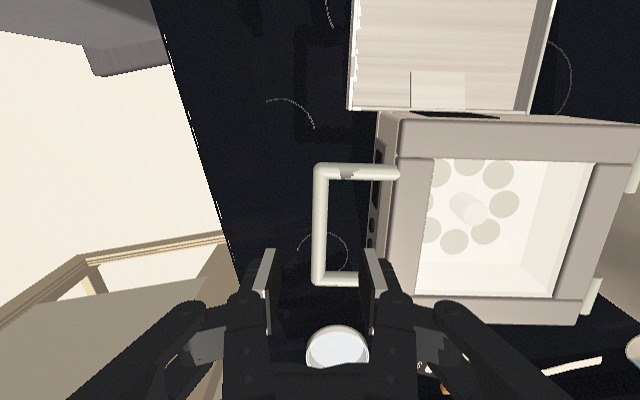

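```bash
python3 - <<'E'
from h import *
import pickle
s=pickle.load(open('w11.pkl','rb'));w=cam('wrist',s);s1=pickle.load(open('w1.pkl','rb'));w1=cam('wrist',s1)
a=plane(w,(320.5,169),.085);b=plane(w,(320,279.5),.085);print(a,b,(a+b)/2,np.linalg.norm(a-b),np.degrees(np.arctan2(b[0]-a[0],a[1]-b[1])))
print(tri([(w,(320.5,169)),(w1,(275,231))]),tri([(w,(320,279.5)),(w1,(276.5,297))]))
E
```

```text
[ 0.47276512 -0.37864817  0.085     ] [ 0.45833122 -0.45524927  0.085     ] [ 0.46554817 -0.41694872  0.085     ] 0.07794911790437421 -10.671086169848206
[ 0.47283915 -0.37914681  0.08356827] [ 0.45945871 -0.44962666  0.09414304]
```

Call:
apply_moves:
  moves:
    - [40, [1, 0, -20], [0, 0, 0]]
    - [40, [1, 0, -40], [0, 0, 0]]
    - [40, [1, 0, -54], [0, 0, 0]]
    - [40, [1, 0, -60], [0, 0, 0]]
    - [40, [1, 0, -60], [0, 0, 0]]
    - [20, [1, 0, -60], [0, 0, 0]]
    - [3, [1, 0, -60], [0, 0, 0]]
    - [3, [1, 0, -60], [0, 0, 0]]
    - [3, [1, 0, -60], [0, 0, 0]]
    - [3, [1, 0, -60], [0, 0, 0]]
  squeeze: 50

```text
clock: 21.58
position: [0.4645, -0.4178, 0.0841]
eef_rot: [3.127, -0.289, -0.0]
force: [-4.2, 2.1, 5.0]
gripper_width: 0.0085
```

```bash
python3 - <<'E'
from h import *
s=arm.get_state(); im=snapshot('wrist'); cv2.imwrite('pics/w12.png',im[:,:,::-1]); print(s['position'],s['gripper_width'],s['force'])
p=s['position']+np.array([0,0,.002])
# arc
u=np.array([np.cos(np.radians(-10.65)),np.sin(np.radians(-10.65))])
r0=np.hypot(.185,.001);a0=np.arctan2(.001,.185)
for t in range(0,51,5):
    a=a0+np.radians(t); h=.185-r0*np.cos(a); print(t,(1000*h*u).round(1),round(1000*(r0*np.sin(a)-.001),1))
E
```

```text
[ 0.46450356 -0.41783536  0.08405772] 0.008470509244588673 [-4.20763429  2.11733765  4.97988789]
0 [ 0. -0.] 0.0
5 [ 0.8 -0.1] 16.1
10 [ 2.9 -0.6] 32.1
15 [ 6.4 -1.2] 47.8
20 [11.3 -2.1] 63.2
25 [17.4 -3.3] 78.1
30 [24.8 -4.7] 92.4
35 [33.4 -6.3] 105.9
40 [43.2 -8.1] 118.7
45 [ 53.9 -10.1] 130.5
50 [ 65.7 -12.4] 141.4
```

View pics/w12.png

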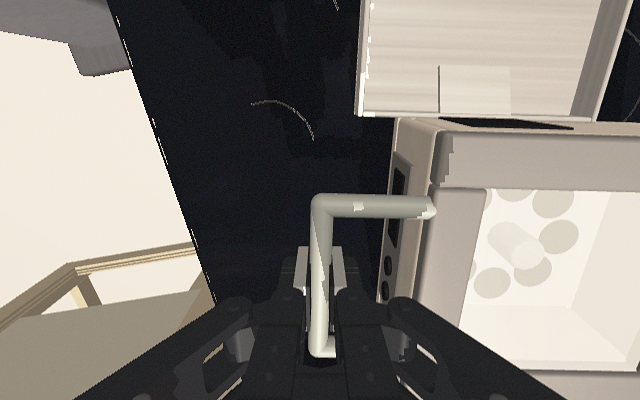

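Call:
apply_moves:
  moves:
    - [3, [0, 0, 3], [0, 0, 0]]
    - [3, [0, 0, 8], [0, 0, 0]]
    - [3, [1, 0, 16], [0, 0, 0]]
    - [3, [2, 0, 24], [0, 0, 0]]
    - [3, [3, -1, 32], [0, 0, 0]]
    - [3, [4.5, -1, 40], [0, 0, 0]]
    - [3, [6.5, -1, 48], [0, 0, 0]]
    - [3, [8.5, -1.5, 55], [0, 0, 0]]
    - [3, [10.5, -2, 61], [0, 0, 0]]
    - [3, [11.5, -2, 63], [0, 0, 0]]

```text
clock: 22.47
position: [0.4753, -0.4201, 0.1474]
eef_rot: [3.127, -0.289, -0.003]
force: [-10.1, -1.9, 0.5]
gripper_width: 0.0082
```

```bash
python3 - <<'E'
from h import *
s=arm.get_state(); im=snapshot('wrist'); cv2.imwrite('pics/w13.png',im[:,:,::-1]); print(s['position'],s['gripper_width'],s['force'],s['wrist_torque'])
im=snapshot('side'); cv2.imwrite('pics/s13.png',im[:,:,::-1]); crop('pics/s13.png','pics/s13c.png',360,150,500,280,5)
E
```

```text
[ 0.47530352 -0.42009556  0.1473529 ] 0.008223697931382425 [-10.13921742  -1.89624303   0.50702289] [-0.11879141  1.7471526  -0.24262547]
```

View pics/w13.png

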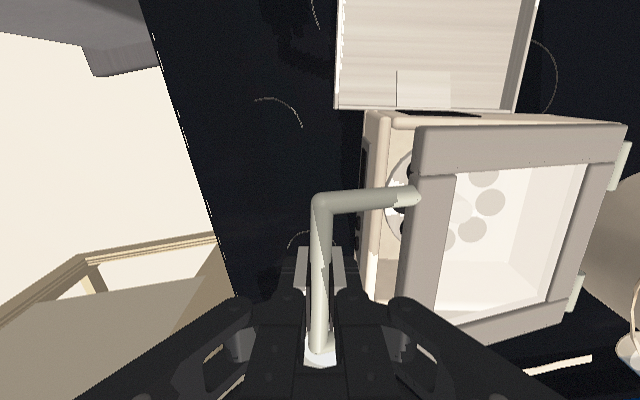

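View pics/s13c.png

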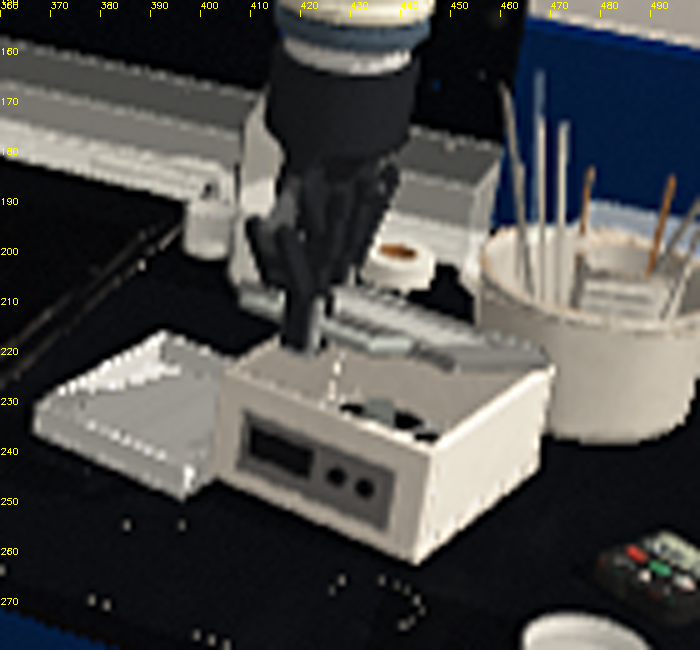

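Call:
apply_moves:
  moves:
    - [3, [1.5, -0.5, 5], [0, 0, 0]]
    - [3, [5, -1.2, 14.9], [0, 0, 0]]
    - [3, [8, -2, 22], [0, 0, 0]]
    - [3, [12, -2.6, 29.2], [0, 0, 0]]
    - [3, [16, -3.4, 36], [0, 0, 0]]
    - [3, [20.5, -4.2, 42.7], [0, 0, 0]]
    - [3, [25, -5, 49.3], [0, 0, 0]]
    - [3, [30, -6, 55.5], [0, 0, 0]]
    - [3, [33, -6.5, 59], [0, 0, 0]]
    - [3, [35, -7, 61], [0, 0, 0]]

```text
clock: 23.4
position: [0.5106, -0.4276, 0.2095]
eef_rot: [3.125, -0.29, -0.0]
force: [-10.2, -1.8, 5.4]
gripper_width: 0.0081
```

Call:
apply_moves:
  moves:
    - [3, [2, -0.3, 2], [0, 0, 0]]
    - [3, [5.5, -1, 6.3], [0, 0, 0]]
    - [3, [9, -1.5, 9.5], [0, 0, 0]]
    - [3, [12, -2, 12.5], [0, 0, 0]]
    - [3, [15, -2.7, 15], [0, 0, 0]]
    - [3, [17.5, -3.3, 17.2], [0, 0, 0]]
    - [3, [17.5, -3.3, 17.2], [0, 0, 0]]
    - [3, [17.5, -3.3, 17.2], [0, 0, 0]]
    - [3, [17.5, -3.3, 17.2], [0, 0, 0]]
    - [3, [17.5, -3.3, 17.2], [0, 0, 0]]

```text
clock: 24.23
position: [0.5279, -0.4313, 0.2274]
eef_rot: [3.124, -0.291, 0.002]
force: [-9.6, -3.4, 6.3]
gripper_width: 0.0083
```

```bash
python3 - <<'E'
from h import *
s=arm.get_state(); im=snapshot('wrist'); cv2.imwrite('pics/w14.png',im[:,:,::-1]); print(s['position'],s['gripper_width'],s['force'],s['wrist_torque'])
im=snapshot('side'); cv2.imwrite('pics/s14.png',im[:,:,::-1]); crop('pics/s14.png','pics/s14c.png',360,150,500,280,5)
im=snapshot('top'); cv2.imwrite('pics/t14.png',im[:,:,::-1]);crop('pics/t14.png','pics/t14c.png',150,170,280,260,6)
u=np.array([np.cos(np.radians(-10.65)),np.sin(np.radians(-10.65))]); h=np.array([.4655,-.417])+.185*u
p=s['position']; d=(h-p[:2])@u; z=p[2]+.002-.084; print('angle',np.degrees(np.arctan2(z,d)),'r',np.hypot(z,d),d,z)
E
```

```text
[ 0.52786679 -0.43130846  0.22735608] 0.008311371777412377 [-9.61639489 -3.35178849  6.25421972] [-0.56269873  1.58014022 -0.23883297]
angle 50.20999336596573 r 0.18916839756316617 0.12106317536598445 0.14535608073596712
```

View pics/w14.png

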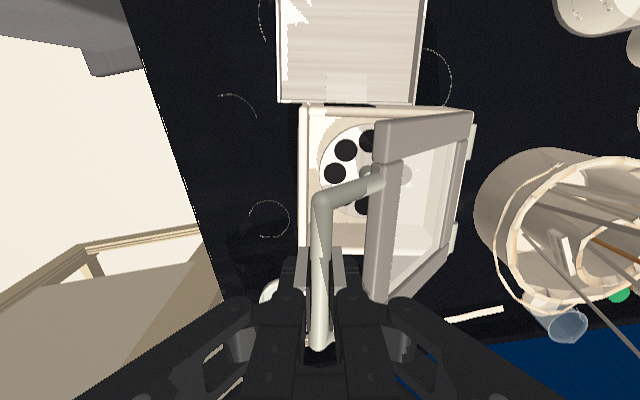

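View pics/s14c.png

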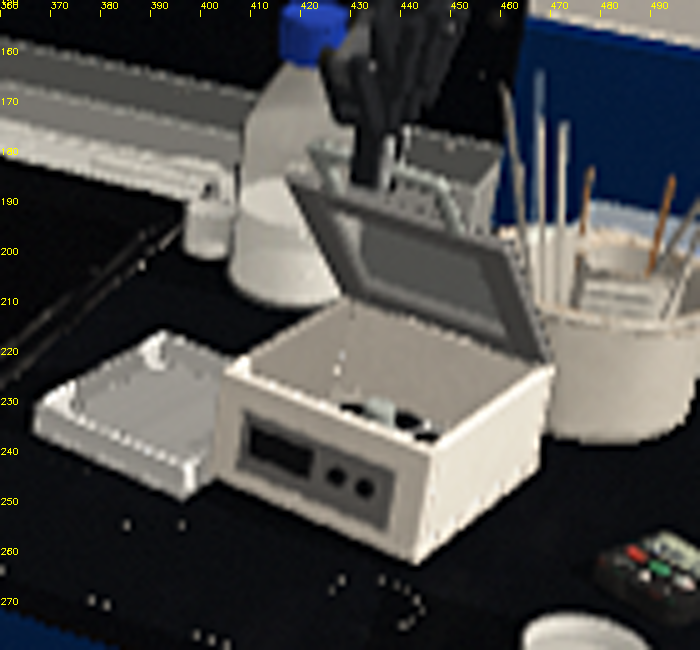

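View pics/t14.png

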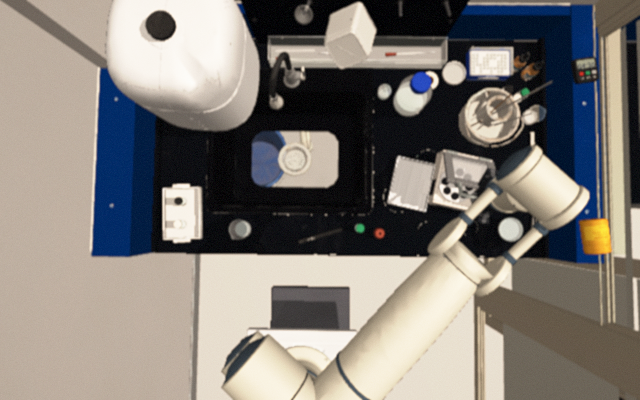

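```bash
python3 - <<'E'
from h import *
c=cam('side')
y=np.radians(-10.65);u=np.array([np.cos(y),np.sin(y),0]);v=np.array([-u[1],u[0],0])
h=np.array([.4655,-.417,0])+.185*u+[0,0,.084]
for t in (42,46,50,54,58):
    a=np.radians(t); ax=np.array([*( -u[:2]*np.cos(a)),np.sin(a)]); n=u*np.sin(a)+np.array([0,0,np.cos(a)])
    print(t,[proj(c,h+ax*r+v*s+n*z).round(1).tolist() for r,s,z in ((.14,.07,0),(.14,-.07,0),(.185,.033,.001))])
crop('pics/s14.png','pics/s14d.png',405,165,480,225,10)
s=arm.get_state(); print(s['dq'].round(4),s['position'])
E
```

```text
42 [[413.8, 188.6], [458.7, 203.1], [420.7, 185.5]]
46 [[415.3, 185.7], [460.2, 200.0], [422.7, 181.6]]
50 [[416.8, 183.0], [461.8, 197.1], [424.8, 177.8]]
54 [[418.4, 180.4], [463.4, 194.3], [427.0, 174.2]]
58 [[420.0, 177.9], [465.0, 191.6], [429.2, 170.9]]
[ 0.0008 -0.0007  0.001  -0.0009 -0.0004  0.0006] [ 0.52782695 -0.43129236  0.22733123]
```

View pics/s14d.png

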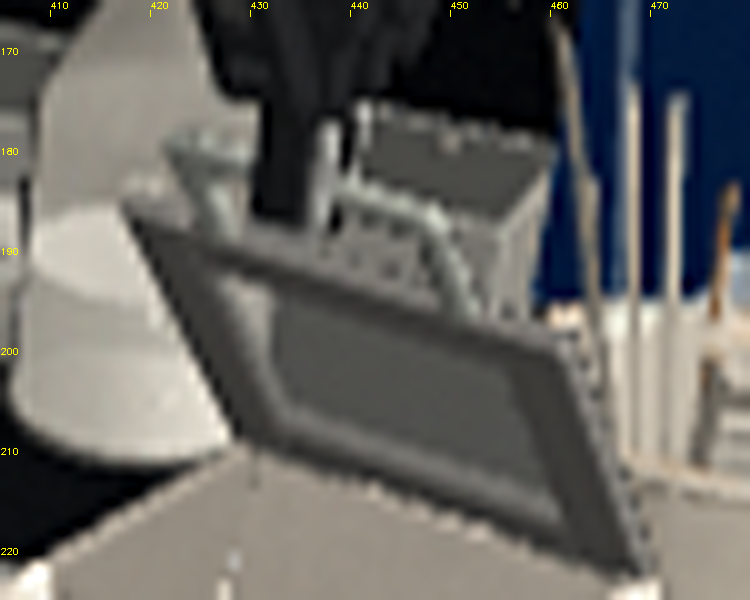

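View pics/t14c.png

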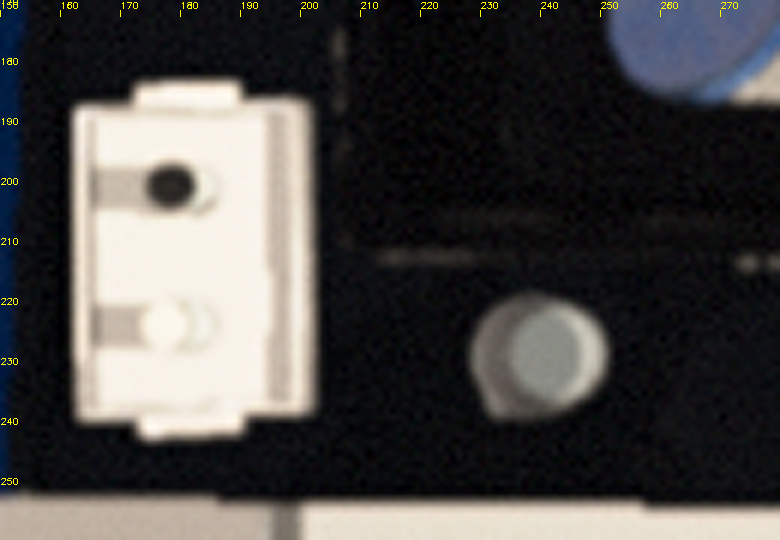

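```bash
python3 - <<'E'
from station import arm
print(arm.get_state()['clock'],arm.close_job())
E
```

```text
the job is handed in; nothing more can be done
24.3833 None
```

I moved both finished vials (white-capped, then black-capped) from the catch tray to the tote. I then gripped the lid's bar from above, raised the lid to about 50 degrees, and handed the job in at 24.4 s while still holding it.

- **Vials:** the last top view shows both upright in the tote and let go. Each was set down about 33 mm either side of the tote's centre.
- **Lid angle:** the arm's position gives 50.2 degrees, and the lid and bar corners in the side view fit about 48 to 50.
- **Lid hold:** the joints were at rest and the fingers were closed on the bar at 8.3 mm with the squeeze set to 50 N.
- **Bench:** the beaker, the spare vial and the stopper look unmoved in the last top view.
- **Disagreements:**
  - The measured bar radius came out at 189 mm instead of 185 mm, which fits the 2 mm calibration tolerance plus my hinge estimate.
  - The arm holds a steady sideways load of about 10 N, because its target sits slightly off the lid's arc.
  - The bar and tote heights triangulated from two views were off by up to about 10 mm, and the vial heights by up to about 22 mm. I used the stated heights instead, and the close-up views agreed with them.

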